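Restart the power carver at speed four

TASK

The power carver has tripped: with a fingertip push the lever of the speed controller's rotary selector anticlockwise all the way back to its OFF stop, then press the small flat reset button on the push-button station fully in and let it come up, and then push the lever clockwise, counting from OFF, to the fourth click and leave it resting there. Only push with the fingers: do not pinch the lever, do not press the mushroom stop button, do not press reset while the selector is away from OFF, and leave the tools and everything else on the bench unmoved.

Things in the scene. Friction and masses are not known exactly. Their poses are not given: they have to be found in the camera images.
- controller: fixed grey speed controller, 220 (its x) x 200 (its y) x 75 mm high, flat aluminium top; origin under its centre, z up; left or right of the middle, yaw up to 0.7. Round the selector, 78 mm from its axis, are 8 black marks 30 degrees apart: a dot for OFF and, clockwise from it, bars 1 to 7. Lamp and fuse cap, 15 mm high, at its -x edge, 110 mm from the axis
- selector_axis (a point): on the selector's upright turning axis at the panel's surface: 75 mm above the table, 12 mm from the controller's centre along its +x
- selector (a joint): rad: 0 at the OFF stop, grows clockwise seen from above, 3.665 at the other stop. Detents each 0.5236 rad: OFF 0, clicks 1 to 7, the fourth at 2.094. At q the lever points to 1.833 - q, anticlockwise from the controller's +x. Some 0.13 N m (3 N at 45 mm) takes it over the crest halfway between clicks; it then snaps into the next by itself and stays
- lever_end (a point): outer end of the selector's lever, at its top, 62 mm from the axis and 38 mm above the panel. The black lever is an upright fin 12 mm thick, from the hub to 62 mm out, flanks from 6 to 37 mm above the panel, white line along its top. Hub 38 mm across, 29 mm high, on a 68 mm disc 7 mm high. Push a flank some 45 mm from the axis
- station: fixed grey push-button station, 90 (its x) x 155 (its y) x 50 mm high, origin under its centre on the table, z up, on the other side of the middle from the controller; yaw up to 0.8. Two black buttons on top: at y = -38 mm the small plain reset button, at y = +38 mm the large mushroom stop button
- reset_top (a point): centre of the top face of the small flat-topped cylindrical reset button, 24 mm across, its top 68 mm above the table
- reset_button (a joint): travel of the reset button in m: 0 up, 0.006 fully down; springs back; 2 N starts it, 5 N takes it fully down
- stop_top (a point): centre of the top of the mushroom-headed stop button, 40 mm across, 83 mm above the table. Not to be pressed
- stop_button (a joint): travel of the stop button in m, 0 up, 0.006 down, same spring
- gouge_middle: loose wood gouge lying flat: handle 110 mm long and 27 mm thick, blade about 106 mm. Origin on the underside at the joint of handle and blade, blade along its x. Bystander between the two boxes: leave it alone
- gouge_far: loose wood gouge like the other with a 120 mm handle, lying beyond the boxes. Bystander
- wax_jar: loose closed wax jar, 60 mm across and 55 mm high, origin under its centre. Bystander
- mallet: loose round carver's mallet standing on its head, handle up: 88 mm across, 240 mm high, origin under its centre. Bystander
- finial: loose turned dark wood finial standing upright, 48 mm across and 84 mm high, origin under its centre. Bystander
- offcut: loose wood offcut, 110 x 45 x 30 mm, origin under its centre. Bystander
Things that resemble listed ones, but are neither listed nor needed, are in the scene too. What is shaped like the station but turquoise is not meant.

How it is judged:
By the outcome, as a careful person would: the job done as asked, in the order asked, and still so for the second after the job is handed in, with the robot touching nothing.
It also fails if it takes over 72 s, if anything falls off the work surface, if the arm or the gripper's body presses on something with over 40 N, if the wrist force passes 120 N, or if a joint passes its speed limit or range.

ROBOT

A 6-joint arm with a two-finger parallel gripper is mounted at the origin on the work surface. World frame = base frame: x ahead of the robot, y to its left, z up, the work surface at z = 0. Lengths are in m, angles in rad, forces in N, time in s.
With the tool pointing down it reaches from about 0.425 to 0.95 m from the base axis. Payload 3.5 kg.
Tool frame: the origin (TCP) lies midway between the tips of the shut fingers; the grasp point (between the pads) lies 19 mm behind it; x points along the fingers, y is the direction in which the jaws open and shut, and the axes are right-handed (so a half turn about x gives the same grasp; the last joint's range is limited). The gripper opens to 85 mm and grips with 20 to 120 N. Pads are 22 mm wide; open, the fingers measure 114 mm over their backs; the gripper's body (76 mm by 85 mm) begins 54 mm behind the grasp point. The pads swing forward as they close: fully open they stand 13 mm farther back than shut.
Start: joints at [-1.464, 0.286, 1.577, -0, 1.279, -0.15], TCP at [0.171, -0.653, 0.231] pointing down, gripper open.
Joint ranges: [-2.77, 2.77], [-0.9, 2.22], [0.21, 2.48], [-1.53, 4.67], [0.24, 2.81], [-2.84, 2.84]. Speed limits (rad/s): [2.79, 2.79, 3.14, 3.14, 3.14, 3.14].

INTERFACE

Orientations are given as a unit quaternion [x, y, z, w].
In Python, from plant import sensors, optics, ctrl gives the robot as it stands.
- The arm moves only by the tool arm_command, never from a script. Its argument "increments" is a list that holds one entry, the list of rows, each a list of 4 numbers: the shift along the tool's x, y, z in cm, then the turn about the tool's x in rad. A call has 1 to 20 rows; each row shifts and turns the commanded pose from where the row before left it, along the tool's axes as they then stand; what a row does not reach is not made up. A row lasts 1/8 s, in which the tool goes at most 62.5 mm and 10.7 degrees, less where a joint would pass 70% of its speed; a pose out of reach is approached as far as the arm can. A call with a gripper value outside its range is refused whole. "grip" is the finger opening in cm, from 0 to 8.54, set as the call begins (left out, the last holds). The fingers move at their own pace and stop on an object; "grip_force" is the grip in N (left out, the last holds). Time passes only in rows, so rows that do not move let the fingers close. It gives the time, the measured TCP pose, the force and the opening at its end, in the units of the state.
- sensors.get_state(): the state, without advancing time (a new reading comes with each control period).
- optics.read_camera(name): name is "side" or "top" or "wrist"; returns the picture (400x640x3 uint8, blue, green, red); there is no depth.
- optics.camera_model(name): a dict with "camera_matrix" (3x3 intrinsics, pixels), "dist" ([k1, k2, p1, p2, k3] as OpenCV has them; the pictures are not rectified), "world_from_camera" (4x4, takes a point from camera to world coordinates); the wrist camera has in their place "mount" (4x4, takes a point from camera to tool coordinates, whose origin is the TCP and whose axes are the tool frame's). Camera axes: x right, y up, looking along -z (the intrinsics and any distortion apply to the point x, -y, -z); pixel columns grow to the right and rows downward; lengths in m; the calibration is good to about 2 mm. A picture is of the moment at which its call begins: read the wrist's pose just before it. camera_model takes no time and is no camera call.
- ctrl.sign_off(): hands the job in, once; it reports no verdict.
Trained networks look in the newest picture that a camera, given by its name, has taken for a name from the list of things; names that differ only in an ending like _2 or _b are one class to them, and where a whole thing is asked for, a point or a joint stands for the part that bears it (a point fixed in the world has none). Each returns a list of dicts, best first, with "conf" (0 to 1); they miss things now and then, are a little off and sometimes report something else, mostly with a low value. They report only what shows in the picture. A call takes as long as a camera call. They do not tell look-alikes from the thing itself.
- optics.boxes_of(camera, query): "at" ([row, column] in pixels, amid what is visible of it).
- optics.place_of(camera, query): "at" ([row, column] in pixels: a listed point, or the origin of a listed thing).
The state is a dict: "time": time; "qpos": joint angles; "dq": joint speeds; "joint_efforts": joint torques, N m; "eef_pos": TCP position; "tcp_rot": TCP orientation; "contact_force": force on the tool from outside, world axes, zero at the start; "wrist_torque": the same for the moment, N m; "opening": opening from 0.0 (shut) to 1.0 (fully open).
Only numpy, scipy, OpenCV 4.12 (cv2) and the standard library are available. Lean on these libraries where they do the work, as an engineer would, in place of code of your own. Each camera call takes 0.05 s, during which the arm holds its last target.

## Working session

There is one attempt and no reset: what is moved stays moved. The work goes in short steps, Python scripts to look and compute and a tool call to move; the robot and the scene stay as the last step left them, time stands still between calls to the robot, and variables do not carry over. Pictures are saved under pics/ and viewed, and the job is handed in when it is done.

Besides the shell and the picture viewer there is one more tool, called after "Request:" as name(argument=value, ...), one argument or row to a line, values as JSON. arm_command: Moves the arm, as the interface text tells. Its arguments: {"type":"object","properties":{"increments":{"type":"array","items":{"type":"array","items":{"type":"array","items":{"type":"number"}}}},"grip":{"type":"number"},"grip_force":{"type":"number"}},"required":["increments"]}

```bash
ls; mkdir -p pics
cat > h.py <<'E'
import numpy as np, cv2
from plant import sensors, optics, ctrl
from scipy.spatial.transform import Rotation as R
def cam(name):
    m=optics.camera_model(name); K=np.array(m["camera_matrix"]);d=np.array(m["dist"],float)
    if "world_from_camera" in m: T=np.array(m["world_from_camera"])
    else:
        s=sensors.get_state();W=np.eye(4);W[:3,:3]=R.from_quat(s["tcp_rot"]).as_matrix();W[:3,3]=s["eef_pos"];T=W@np.array(m["mount"])
    return K,d,T
def px2w(name,at,z,c=None):
    K,d,T=c or cam(name)
    u=cv2.undistortPoints(np.array([[[at[1],at[0]]]],float),K,d)[0,0]
    r=T[:3,:3]@np.array([u[0],-u[1],-1]); o=T[:3,3]
    return o+r*(z-o[2])/r[2]
def w2px(name,P,c=None):
    K,d,T=c or cam(name)
    p=(np.atleast_2d(P)-T[:3,3])@T[:3,:3]; p=p*[1,-1,-1]
    q=cv2.projectPoints(p.reshape(-1,1,3),np.zeros(3),np.zeros(3),K,d)[0].reshape(-1,2)
    return q[:,::-1]
E
cat > a.py <<'E'
from h import *
s=sensors.get_state(); print(s)
for n in("top","side","wrist"):
    im=optics.read_camera(n); cv2.imwrite(f"pics/{n}0.png",im)
    c=cam(n); print(n,c[2].round(3).tolist())
    for q,z in (("controller",0),("selector_axis",.075),("lever_end",.113),("station",0),("reset_top",.068),("stop_top",.083)):
        for r in optics.place_of(n,q)[:3]: print(n,q,np.round(r["at"],1),round(r["conf"],2),px2w(n,r["at"],z,c).round(4))
E
python3 a.py
```

```text
pics
{'time': 0.0, 'qpos': array([-1.46402605e+00,  2.87173804e-01,  1.57817557e+00, -1.86688566e-05,
        1.27856661e+00, -1.50037413e-01]), 'dq': array([-6.94245579e-04,  1.33247832e-03,  1.97909881e-04,  1.74528452e-03,
       -2.58313753e-03,  9.98404729e-05]), 'joint_efforts': array([ 1.18048159e-03, -4.05979013e+01, -2.92624801e+01, -3.14090369e-05,
        5.86417853e-03, -4.28922348e-06]), 'eef_pos': array([ 0.17137601, -0.65221146,  0.22994251]), 'tcp_rot': array([ 0.70129629,  0.09136913, -0.70127339,  0.0897264 ]), 'contact_force': array([-0.32573484, -0.10980062,  0.9492336 ]), 'wrist_torque': array([0.02367995, 0.0204437 , 0.01455333]), 'opening': 1.0026599063803368}
top [[-0.021, 0.996, -0.087, 0.428], [-1.0, -0.02, 0.008, 0.076], [0.006, 0.087, 0.996, 1.066], [0.0, 0.0, 0.0, 1.0]]
top controller [213.8 447.4] 0.56 [ 0.4822 -0.2776  0.    ]
top selector_axis [209.4 462.6] 0.76 [ 0.4887 -0.292   0.075 ]
top lever_end [184.9 463.5] 0.71 [ 0.5465 -0.2832  0.113 ]
top lever_end [114.9 433.6] 0.71 [ 0.7235 -0.2178  0.113 ]
top lever_end [209.  459.2] 0.17 [ 0.4876 -0.2696
[... 791 characters left out ...]
 -0.285  0.075]
side lever_end [142.1 346.6] 0.85 [ 0.5397 -0.2845  0.113 ]
side station [254.8 301.4] 0.76 [0.4996 0.226  0.    ]
side station [258. 375.] 0.73 [0.2997 0.1581 0.    ]
side station [319.7 369.8] 0.73 [0.2504 0.3821 0.    ]
side reset_top [289.  371.3] 0.59 [0.2618 0.348  0.068 ]
side reset_top [231.  374.1] 0.52 [0.3175 0.1244 0.068 ]
side reset_top [274.8 264.8] 0.49 [0.5235 0.4024 0.068 ]
side stop_top [294.9 262.4] 0.72 [0.4901 0.4786 0.083 ]
side stop_top [237.9 300.6] 0.57 [0.491  0.2503 0.083 ]
side stop_top [307.6 376.8] 0.56 [0.2309 0.4147 0.083 ]
wrist [[0.253, 0.932, 0.259, 0.236], [-0.968, 0.244, 0.067, -0.637], [-0.001, -0.268, 0.963, 0.375], [0.0, 0.0, 0.0, 1.0]]
```

View pics/top0.png

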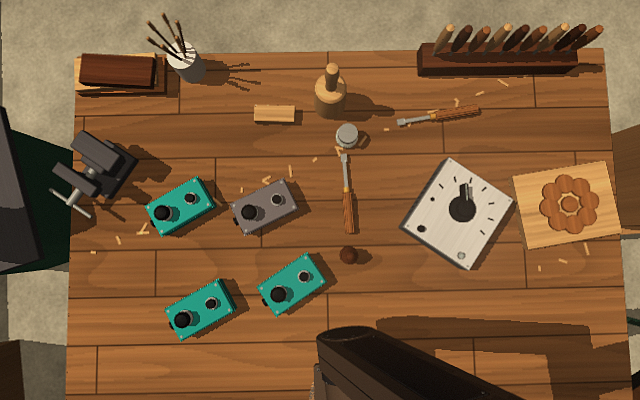

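View pics/side0.png

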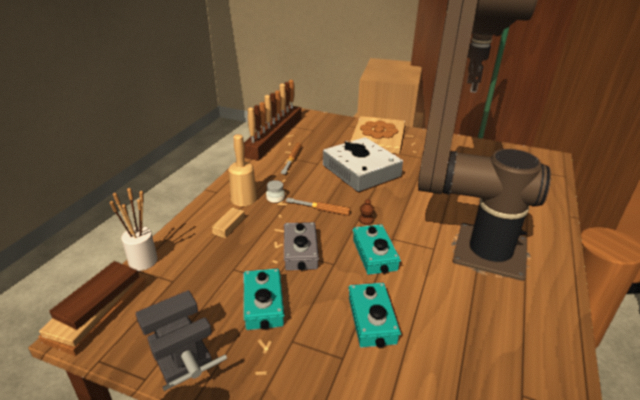

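The one grey station is at top (207,265), with its mushroom at about (213,248) and its reset at about (199,277). The other three, at (206,180), (308,200) and (283,291), are turquoise and so not meant. The controller is at (213,457). I'll confirm with enlarged crops.

Run:
```python
import cv2,numpy as np
im=cv2.imread("pics/top0.png")
a=cv2.resize(im[170:245,220:310],None,fx=4.4,fy=4.4,interpolation=cv2.INTER_CUBIC)
b=cv2.resize(im[150:276,395:520],None,fx=4.4,fy=4.4,interpolation=cv2.INTER_CUBIC)
cv2.imwrite("pics/stn.png",a);cv2.imwrite("pics/ctl.png",b);print(a.shape,b.shape)
```

```text
(330, 396, 3) (554, 550, 3)
```

View pics/stn.png

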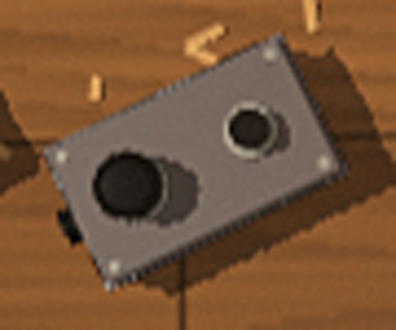

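View pics/ctl.png

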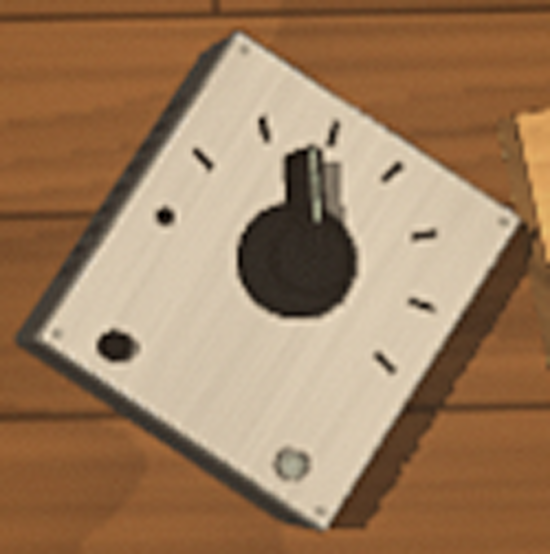

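```bash
cat > b.py <<'E'
from h import *
from scipy.optimize import least_squares
c=cam("top")
f=lambda p,z,o:px2w("top",[p[1]/4.4+o[0]-.4,p[0]/4.4+o[1]-.4],z,c)
M=[(165,216),(204,159),(265,129),(334,132),(392,171),(424,235),(422,304),(385,362)]
W=np.array([f(p,.075,(150,395)) for p in M])
a=1.833-np.arange(8)*.5236
fun=lambda x:(np.c_[x[0]+.078*np.cos(a+x[2]),x[1]+.078*np.sin(a+x[2])]-W[:,:2]).ravel()
r=least_squares(fun,[.49,-.29,-.6]);print("axis,yaw",r.x.round(4),"res",np.abs(r.fun).max().round(4))
ax=r.x
C=np.array([f(p,.075,(150,395)) for p in[(240,30),(525,220),(325,528),(35,340)]]);print("sides",np.linalg.norm(C-np.roll(C,-1,0),axis=1).round(3))
ce=C.mean(0)[:2];print("centre",ce,"axis from corners",ce+.012*np.array([np.cos(ax[2]),np.sin(ax[2])]))
for p in[(314,148),(314,160)]:
  e=f(p,.113,(150,395));d=e[:2]-ax[:2];print("lever end",e,np.linalg.norm(d),"q",1.833-(np.arctan2(d[1],d[0])-ax[2]))
# lines of station
S=np.array([f(p,.05,(170,220)) for p in[(282,37),(343,172),(112,287),(44,147)]]);print(S.round(4).tolist(),np.linalg.norm(S-np.roll(S,-1,0),axis=1).round(3))
rt=f((251,129),.068,(170,220));st=f((128,186),.083,(170,220));print("reset",rt,"stop",st,np.linalg.norm((rt-st)[:2]),"centre",S.mean(0),(rt+st)/2)
# wrist ext
s=sensors.get_state();print(R.from_quat(s["tcp_rot"]).as_matrix().round(3))
# side check
print("side px axis",w2px("side",[ax[0],ax[1],.075]),"reset",w2px("side",rt))
E
python3 b.py
```

```text
axis,yaw [ 0.4907 -0.2889 -0.6164] res 0.0007
sides [0.197 0.214 0.195 0.218]
centre [ 0.48044891 -0.28143031] axis from corners [ 0.49024023 -0.2883679 ]
lever end [ 0.55051027 -0.28950724  0.113     ] 0.05981930512985817 q 1.2262873371150846
lever end [ 0.54377499 -0.2891468   0.113     ] 0.05308165768625522 q 1.2207313525997057
[[0.5817, 0.1624, 0.05], [0.5008, 0.1275, 0.05], [0.4361, 0.2636, 0.05], [0.5191, 0.3033, 0.05]] [0.088 0.151 0.092 0.154]
reset [0.52554649 0.17946654 0.068     ] stop [0.49291715 0.24819929 0.083     ] 0.07608459119474051 centre [0.50942416 0.21420034 0.05      ] [0.50923182 0.21383292 0.0755    ]
[[ 0.     0.254 -0.967]
 [-0.    -0.967 -0.254]
 [-1.     0.    -0.   ]]
side px axis [[153.34173786 359.22486514]] reset [[224.76752478 299.35804972]]
```

```bash
cat >> h.py <<'E'
AX=np.array([.4907,-.2889]);YAW=-.6164;HALF=.0145
def fing(lam,side,r=.045,perp=.0205):
    p=np.array([r,side*perp]);c,s=np.cos(lam),np.sin(lam)
    return AX+np.array([c*p[0]-s*p[1],s*p[0]+c*p[1]])
def go(xyz,azy,tag=""):
    s=sensors.get_state();M=R.from_quat(s["tcp_rot"]).as_matrix()
    d=M.T@(np.array(xyz)-s["eef_pos"])*100
    cur=np.arctan2(M[1,1],M[0,1]); t=-(azy-cur);t=(t+np.pi)%(2*np.pi)-np.pi
    print(tag,"tool shift cm",d.round(2),"turn",round(t,3),"tcp",s["eef_pos"].round(4),"q6",s["qpos"][5].round(2),"F",s["contact_force"].round(1),"t",round(s["time"],2))
E
python3 - <<'E'
from h import *
p=fing(-.45,-1);print(p);go([*p,.2],-.45-np.pi/2,"pre")
E
```

```text
[ 0.52230333 -0.32693261]
pre tool shift cm [  3.13 -22.61 -42.21] turn 0.707 tcp [ 0.1715 -0.6528  0.2313] q6 -0.15 F [-0.  -0.2 -0. ] t 1.05
```

Request:
arm_command(
  increments=[
    [[0,-1.88,-3.52,0],[0,-1.88,-3.52,0],[0,-1.88,-3.52,0],[0,-1.88,-3.52,0],[0,-1.88,-3.52,0],[0,-1.88,-3.52,0],[0,-1.88,-3.52,0],[0,-1.88,-3.52,0],[0,-1.88,-3.52,0],[0,-1.88,-3.52,0],[0,-1.88,-3.52,0],[0,-1.9,-3.5,0],[0,0,0,0.14],[0,0,0,0.14],[0,0,0,0.14],[0,0,0,0.14],[0,0,0,0.147],[0,0,0,0],[0,0,0,0]],
  ],
  grip=0,
  grip_force=40,
)

```text
time: 3.42
eef_pos: [0.5225, -0.3272, 0.2314]
tcp_rot: [0.689, -0.157, -0.689, -0.157]
contact_force: [-1.0, -0.7, 0.2]
opening: -0.002
```

Run:
```python
from h import *
p=fing(-.45,-1);go([*p,.2],-.45-np.pi/2,"pre")
im=optics.read_camera("wrist");cv2.imwrite("pics/w1.png",im)
im=optics.read_camera("top");cv2.imwrite("pics/t1.png",im)
c=cam("wrist")
for i in range(8):
    a=1.833-i*.5236+YAW
    print(i,w2px("wrist",[AX[0]+.078*np.cos(a),AX[1]+.078*np.sin(a),.075],c).round(0))
for r in optics.place_of("wrist","lever_end"):print(r)
```

```text
pre tool shift cm [ 3.14 -0.02  0.03] turn 0.002 tcp [ 0.5225 -0.3272  0.2314] q6 1.29 F [-1.  -0.7  0.2] t 3.42
0 [[237. 205.]]
1 [[195. 209.]]
2 [[159. 237.]]
3 [[143. 280.]]
4 [[151. 328.]]
5 [[180. 363.]]
6 [[222. 378.]]
7 [[262. 368.]]
{'at': [179.9, 251.5], 'conf': 0.73}
```

View pics/w1.png

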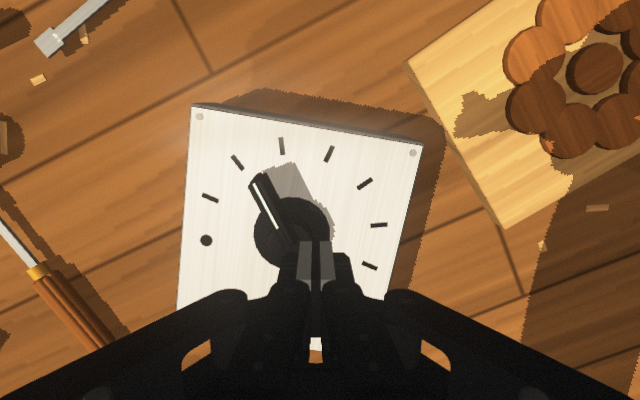

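View pics/t1.png

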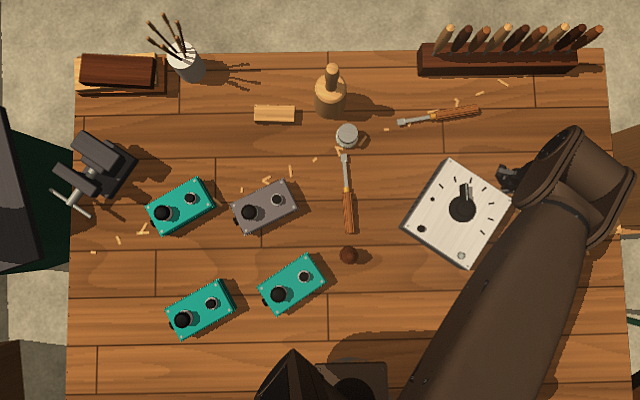

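Run:
```python
from h import *
c=cam("wrist")
a=px2w("wrist",(178,252),.113,c)[:2];b=px2w("wrist",(227,277),.113,c)[:2]
for p in(a,b):print(p,np.linalg.norm(p-AX),np.arctan2(*(p-AX)[::-1]))
l=np.arctan2(*(a-b)[::-1]);print("lam line",l,"q",1.833+YAW-l)
for y in(-.0145,0,.0145):
  for x in(0,):
    T=cam("wrist");s=sensors.get_state();M=R.from_quat(s["tcp_rot"]).as_matrix()
    print(y,w2px("wrist",[s["eef_pos"]+M@[x,y,z] for z in(-.011,.011)],c).round(0).tolist())
im=cv2.imread("pics/w1.png");cv2.imwrite("pics/w1c.png",cv2.resize(im[150:350,200:430],None,fx=3,fy=3,interpolation=cv2.INTER_CUBIC)+0)
```

```text
[ 0.55204811 -0.28970922] 0.061353447503741235 -0.013189859101011593
[ 0.50892637 -0.28856663] 0.01822941494386272 0.018288415171029238
lam line -0.026490605275952497 q 1.2430906052759527
-0.0145 [[234.0, 279.0], [280.0, 280.0]]
0 [[234.0, 312.0], [280.0, 313.0]]
0.0145 [[234.0, 346.0], [280.0, 345.0]]
```

View pics/w1c.png

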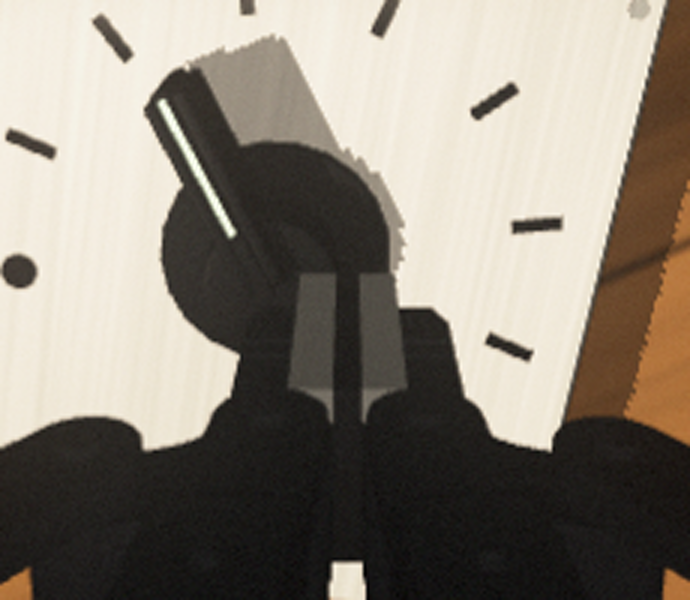

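Request:
arm_command(
  increments=[
    [[2.8,0,0,0],[2.8,0,0,0],[2.8,0,0,0],[2.8,0,0,0],[2.9,0,0,0],[0,0,0,0],[0,-0.367,-0.15,-0.08],[0,-0.367,-0.15,-0.08],[0,-0.367,-0.15,-0.08],[0,-0.367,-0.15,-0.08],[0,-0.367,-0.15,-0.08]],
  ],
)

```text
time: 4.95
eef_pos: [0.5359, -0.3125, 0.0925]
tcp_rot: [0.708, -0.017, -0.706, -0.016]
contact_force: [-0.1, -0.2, -0.8]
opening: 0.0
```

Run:
```python
from h import *
p=fing(-.05,-1);go([*p,.0904],-.05-np.pi/2,"pre")
im=optics.read_camera("wrist");cv2.imwrite("pics/w2.png",im)
```

```text
pre tool shift cm [ 0.21 -0.09  0.13] turn 0.003 tcp [ 0.5359 -0.3125  0.0925] q6 0.93 F [-0.1 -0.2 -0.8] t 4.95
```

View pics/w2.png

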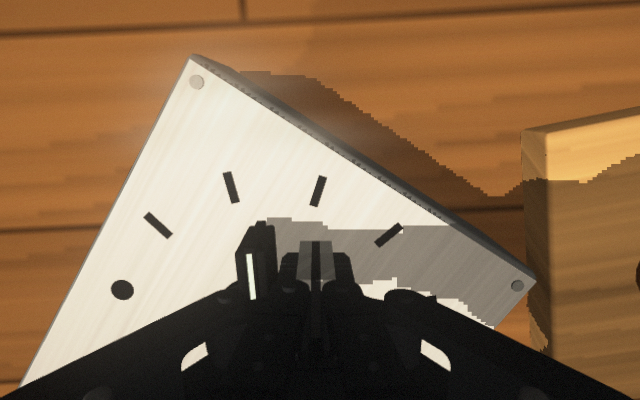

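The fin (its white line at 252,275) is just left of the fingertip at (315,250), and they aren't touching yet. I'll continue the anticlockwise arc.

Request:
arm_command(
  increments=[
    [[0,-0.367,-0.15,-0.08],[0,-0.367,-0.15,-0.08],[0,-0.367,-0.15,-0.08],[0,-0.367,-0.15,-0.08],[0,-0.367,-0.15,-0.08],[0,-0.367,-0.15,-0.08],[0,-0.367,-0.15,-0.08],[0,-0.367,-0.15,-0.08],[0,-0.367,-0.15,-0.08],[0,-0.367,-0.15,-0.08],[0,-0.367,-0.15,-0.08],[0,-0.367,-0.15,-0.08],[0,-0.367,-0.15,-0.08],[0,0,0,0]],
  ],
)

```text
time: 6.75
eef_pos: [0.5335, -0.2631, 0.0919]
tcp_rot: [0.623, 0.335, -0.622, 0.336]
contact_force: [-0.0, -0.1, -0.2]
opening: 0.002
```

Run:
```python
from h import *
p=fing(.99,-1);go([*p,.0904],.99-np.pi/2,"pre")
im=optics.read_camera("wrist");cv2.imwrite("pics/w3.png",im)
```

```text
pre tool shift cm [ 0.15 -0.11  0.  ] turn -0.001 tcp [ 0.5335 -0.2631  0.0919] q6 -0.05 F [-0.  -0.1 -0.2] t 6.75
```

View pics/w3.png

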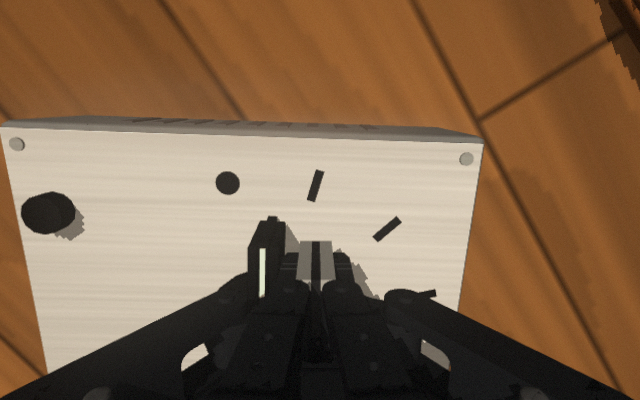

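```bash
cat >> h.py <<'E'
def qline(a,b):
    c=cam("wrist");A=px2w("wrist",a,.1125,c)[:2];B=px2w("wrist",b,.1125,c)[:2]
    l=np.arctan2(*(A-B)[::-1]);g=np.arctan2(*(A-AX)[::-1]);print("q line",round(1.833+YAW-l,3),"q end",round(1.833+YAW-g,3),"r",np.linalg.norm(A-AX).round(4),np.linalg.norm(B-AX).round(4))
E
python3 -c "
from h import *
qline((248,263),(297,262))"
```

```text
q line 0.287 q end 0.245 r 0.0581 0.0375
```

Request:
arm_command(
  increments=[
    [[0,-0.367,-0.15,-0.08],[0,-0.367,-0.15,-0.08],[0,-0.18,-0.08,-0.04],[0,0,0,0]],
  ],
)

```text
time: 7.3
eef_pos: [0.5268, -0.255, 0.0907]
tcp_rot: [0.586, 0.396, -0.586, 0.396]
contact_force: [0.6, 0.2, -0.1]
opening: -0.002
```

Run:
```python
from h import *
p=fing(1.19,-1);go([*p,.0904],1.19-np.pi/2,"pre")
im=optics.read_camera("wrist");cv2.imwrite("pics/w4.png",im)
```

```text
pre tool shift cm [ 0.03 -0.04 -0.01] turn -0.002 tcp [ 0.5268 -0.255   0.0907] q6 -0.24 F [ 0.6  0.2 -0.1] t 7.3
```

View pics/w4.png

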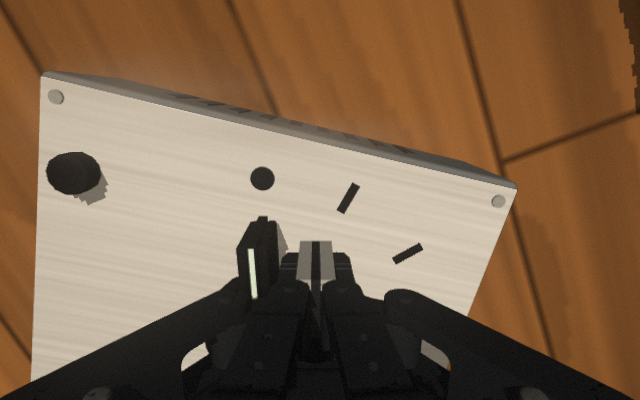

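```bash
python3 -c "
from h import *
qline((248,251),(297,255))"
```

```text
q line 0.002 q end -0.041 r 0.0587 0.0383
```

Request:
arm_command(
  increments=[
    [[0,-0.18,-0.08,-0.04],[0,-0.18,-0.08,-0.04],[0,0,0,0]],
  ],
)

```text
time: 7.72
eef_pos: [0.5242, -0.2524, 0.0906]
tcp_rot: [0.57, 0.419, -0.57, 0.419]
contact_force: [1.1, -1.5, 0.4]
opening: 0.003
```

Request:
arm_command(
  increments=[
    [[0,-0.18,-0.08,-0.04],[0,-0.18,-0.04,0],[0,0,0,0]],
  ],
)

```text
time: 8.1
eef_pos: [0.5241, -0.2519, 0.0911]
tcp_rot: [0.563, 0.426, -0.56, 0.434]
contact_force: [9.3, -4.2, -5.9]
opening: 0.003
```

Run:
```python
from h import *
p=fing(1.31,-1);go([*p,.0904],1.31-np.pi/2,"pre")
im=optics.read_camera("wrist");cv2.imwrite("pics/w5.png",im)
```

```text
pre tool shift cm [ 0.07 -0.23 -0.06] turn -0.003 tcp [ 0.5241 -0.2519  0.0911] q6 -0.36 F [ 9.3 -4.2 -5.9] t 8.1
```

View pics/w5.png

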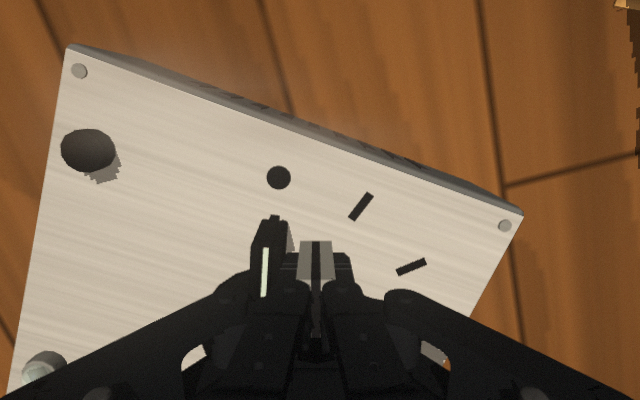

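The lever now meets a firm stop, at about 11 N against the 3 N needed at a crest, and it points at the OFF dot (278,177). I'll back off and rise.

Request:
arm_command(
  increments=[
    [[0,0.6,0.1,0],[0,0.8,0,0],[-2,0,0,0],[-4,0,0,0],[-4,0,0,0],[-2,0,0,0],[0,0,0,0]],
  ],
)

```text
time: 9.02
eef_pos: [0.5348, -0.255, 0.2127]
tcp_rot: [0.561, 0.429, -0.56, 0.432]
contact_force: [0.7, 0.0, -0.7]
opening: -0.0
```

Run:
```python
from h import *
im=optics.read_camera("wrist");cv2.imwrite("pics/w6.png",im)
im=optics.read_camera("top");cv2.imwrite("pics/t6.png",im)
cv2.imwrite("pics/t6c.png",cv2.resize(im[150:276,395:520],None,fx=4.4,fy=4.4,interpolation=cv2.INTER_CUBIC))
go([.5255,.1795,.13],1.31-np.pi/2,"reset")
```

```text
reset tool shift cm [  7.96 -11.93 -41.68] turn -0.0 tcp [ 0.5334 -0.254   0.209 ] q6 -0.36 F [ 0.1 -0.3 -0.7] t 9.12
```

View pics/w6.png

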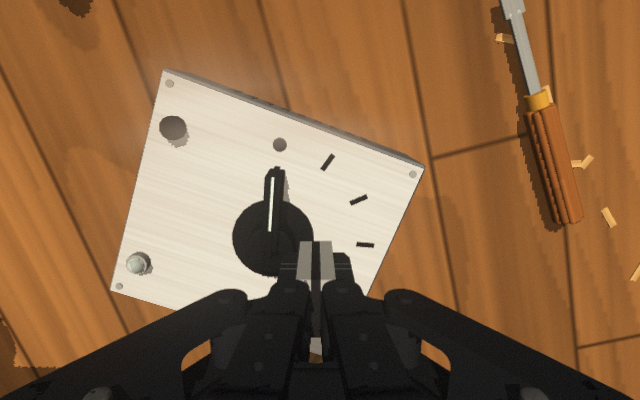

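View pics/t6c.png

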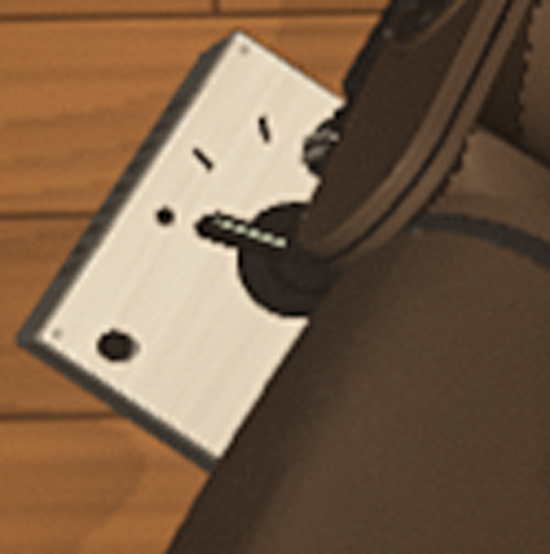

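```bash
python3 -c "
from h import *
qline((177,274),(230,270))"
```

```text
q line 0.013 q end -0.058 r 0.0604 0.0214
```

Request:
arm_command(
  increments=[
    [[0,-1.085,-3.79,0],[0,-1.085,-3.79,0],[0,-1.085,-3.79,0],[0,-1.085,-3.79,0],[0,-1.085,-3.79,0],[0,-1.085,-3.79,0],[0,-1.085,-3.79,0],[0,-1.085,-3.79,0],[0,-1.085,-3.79,0],[0,-1.085,-3.79,0],[0,-1.08,-3.78,0],[0,0,0,0],[0,0,0,0]],
  ],
)

```text
time: 10.75
eef_pos: [0.5255, 0.1785, 0.2085]
tcp_rot: [-0.56, -0.431, 0.562, -0.43]
contact_force: [-0.1, 0.3, 0.6]
opening: 0.0
```

Run:
```python
from h import *
go([.5255,.1795,.068],1.31-np.pi/2,"reset")
c=cam("wrist")
im=optics.read_camera("wrist");cv2.imwrite("pics/w7.png",im)
print(w2px("wrist",[[.5255,.1795,.068],[.4929,.2482,.083]],c))
for q,z in(("reset_top",.068),("stop_top",.083)):
  for r in optics.place_of("wrist",q)[:2]:print(q,r,px2w("wrist",r["at"],z,c))
```

```text
reset tool shift cm [14.05  0.02 -0.12] turn 0.0 tcp [0.5255 0.1785 0.2085] q6 0.41 F [-0.1  0.3  0.6] t 10.75
[[183.0499724  317.11972315]
 [111.01957039 250.45752001]]
reset_top {'at': [96.1, 558.7], 'conf': 0.62} [0.72107049 0.19753419 0.068     ]
reset_top {'at': [308.7, 122.4], 'conf': 0.58} [0.32445978 0.11200893 0.068     ]
stop_top {'at': [261.1, 33.5], 'conf': 0.84} [0.28367743 0.17935986 0.083     ]
```

View pics/w7.png

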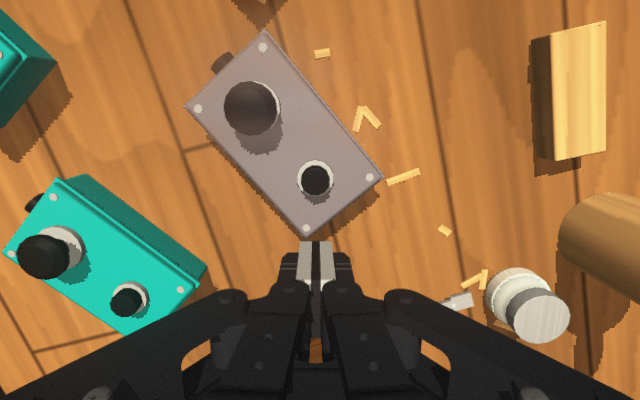

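The grey station's reset is at (180,316), within 3 px of the prediction, and its mushroom is at (107,250), well clear. I'll descend onto reset.

Request:
arm_command(
  increments=[
    [[3,0,-0.2,0],[3.5,0,0,0],[3.5,0,0,0],[2.5,0,0,0],[0.7,0,0,0],[0,0,0,0]],
  ],
)

```text
time: 11.65
eef_pos: [0.5271, 0.1804, 0.0785]
tcp_rot: [-0.561, -0.43, 0.561, -0.43]
contact_force: [-0.4, 0.0, 0.2]
opening: 0.002
```

Request:
arm_command(
  increments=[
    [[0.3,0,0,0],[0.3,0,0,0],[0.3,0,0,0],[0.3,0,0,0],[0,0,0,0]],
  ],
)

```text
time: 12.28
eef_pos: [0.527, 0.181, 0.0666]
tcp_rot: [0.561, 0.431, -0.561, 0.431]
contact_force: [0.9, -1.2, 3.0]
opening: 0.0
```

Request:
arm_command(
  increments=[
    [[0.3,0,0,0],[0.2,0,0,0],[0,0,0,0]],
  ],
)

```text
time: 12.65
eef_pos: [0.5272, 0.181, 0.062]
tcp_rot: [0.561, 0.431, -0.561, 0.431]
contact_force: [-2.2, -0.4, 6.7]
opening: 0.0
```

Request:
arm_command(
  increments=[
    [[0.2,0,0,0],[0.1,0,0,0],[0,0,0,0]],
  ],
)

```text
time: 13.02
eef_pos: [0.5273, 0.181, 0.0618]
tcp_rot: [-0.56, -0.431, 0.561, -0.431]
contact_force: [-8.6, -1.4, 20.2]
opening: 0.001
```

Run:
```python
from h import *
im=optics.read_camera("wrist");cv2.imwrite("pics/w8.png",im)
im=optics.read_camera("side");cv2.imwrite("pics/s8.png",cv2.resize(im[200:290,260:350],None,fx=6,fy=6,interpolation=cv2.INTER_CUBIC))
print(sensors.get_state()["contact_force"],sensors.get_state()["eef_pos"])
```

```text
[-9.26566012 -1.24049015 20.27409563] [0.5273487  0.18101334 0.06187343]
```

View pics/s8.png

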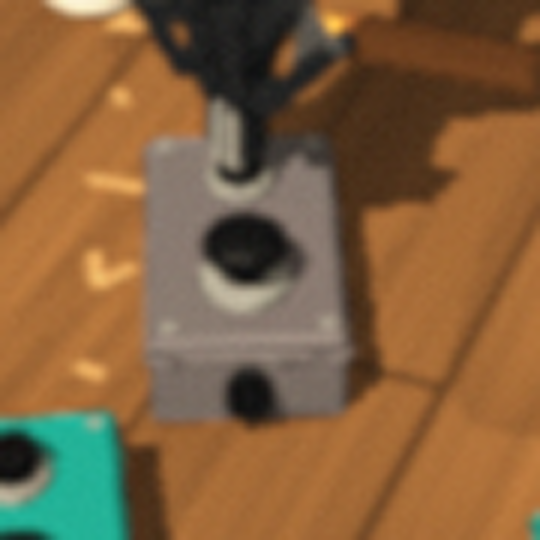

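View pics/w8.png

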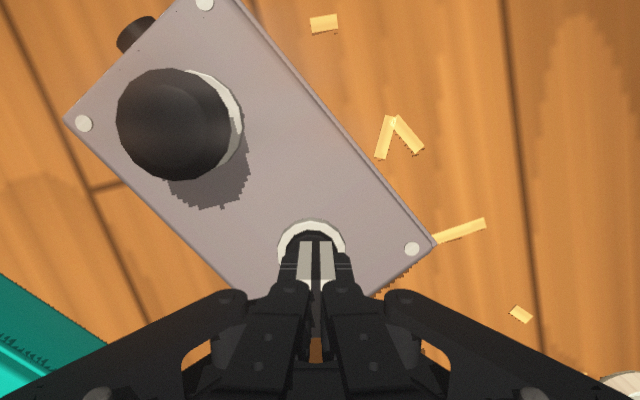

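Reset bottomed: the tip stopped at z = 0.0618 (0.068 - 0.006) and the force rose to 20 N. The stop button is untouched, with a clear gap between it and the fingers. I'll release and rise.

Request:
arm_command(
  increments=[
    [[-0.5,0,0,0],[-0.5,0,0,0],[-1,0,0,0],[-3,0,0,0],[-4,0,0,0],[-4,0,0,0],[-1,0,0,0],[0,0,0,0],[0,0,0,0]],
  ],
)

```text
time: 14.25
eef_pos: [0.5257, 0.1807, 0.196]
tcp_rot: [-0.56, -0.431, 0.562, -0.43]
contact_force: [-0.0, 0.3, 0.8]
opening: 0.0
```

Run:
```python
from h import *
p=fing(1.567,1);print(p,np.linalg.norm(p));go([*p,.2],1.567-np.pi/2,"cw")
im=optics.read_camera("wrist");cv2.imwrite("pics/w9.png",im)
```

```text
[ 0.47037098 -0.2438225 ] 0.5298096564943733
cw tool shift cm [-0.36  5.61 42.44] turn -0.257 tcp [0.5257 0.1807 0.196 ] q6 0.41 F [-0.   0.3  0.8] t 14.25
```

View pics/w9.png

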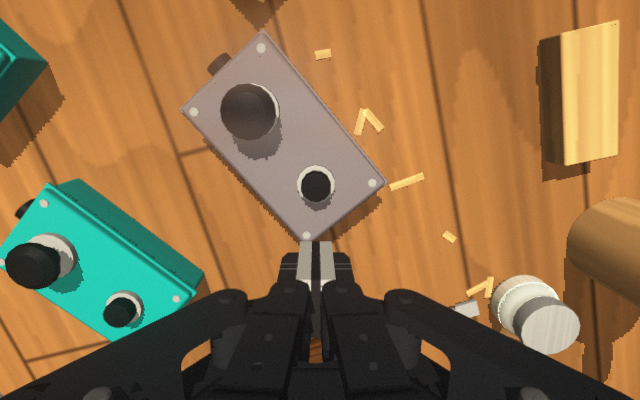

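Request:
arm_command(
  increments=[
    [[0,0.51,3.86,0],[0,0.51,3.86,0],[0,0.51,3.86,0],[0,0.51,3.86,0],[0,0.51,3.86,0],[0,0.51,3.86,0],[0,0.51,3.86,0],[0,0.51,3.86,0],[0,0.51,3.86,0],[0,0.51,3.86,0],[0,0.51,3.84,0],[0,0,0,-0.13],[0,0,0,-0.127],[0,0,0,0],[0,0,0,0]],
  ],
)

```text
time: 16.18
eef_pos: [0.4713, -0.2433, 0.1974]
tcp_rot: [-0.501, -0.499, 0.501, -0.498]
contact_force: [-0.3, -0.3, -0.2]
opening: 0.003
```

Run:
```python
from h import *
p=fing(1.567,1);print(p,np.linalg.norm(p));go([*p,.0904],1.567-np.pi/2,"cw")
im=optics.read_camera("wrist");cv2.imwrite("pics/w10.png",im)
```

```text
[ 0.47037098 -0.2438225 ] 0.5298096564943733
cw tool shift cm [10.7  -0.07  0.07] turn -0.002 tcp [ 0.4713 -0.2433  0.1974] q6 -0.66 F [-0.3 -0.3 -0.2] t 16.18
```

View pics/w10.png

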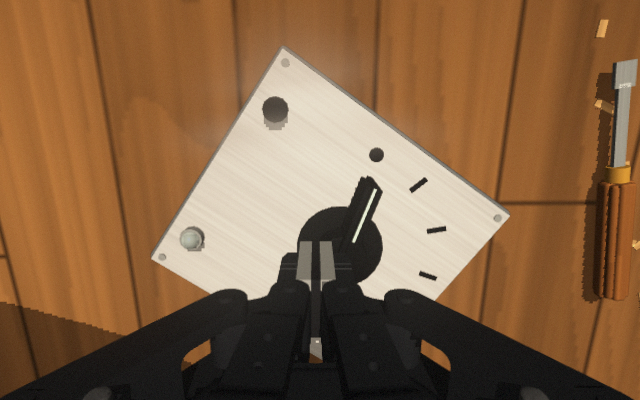

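The lever is still at OFF, pointing at the dot (376,155), and the fingertip is on its anticlockwise side.

Request:
arm_command(
  increments=[
    [[3,0,0,0],[3,0,0,0],[2.6,0,0,0],[2,0,0,0],[0,0,0,0],[0,0.367,-0.15,0.08],[0,0.367,-0.15,0.08],[0,0.367,-0.15,0.08],[0,0.367,-0.15,0.08],[0,0.367,-0.15,0.08],[0,0.367,-0.15,0.08],[0,0.367,-0.15,0.08],[0,0.367,-0.15,0.08],[0,0.367,-0.15,0.08],[0,0.367,-0.15,0.08],[0,0,0,0]],
  ],
)

```text
time: 18.23
eef_pos: [0.511, -0.2431, 0.0937]
tcp_rot: [0.656, 0.264, -0.655, 0.265]
contact_force: [0.1, -0.6, 0.5]
opening: 0.002
```

Run:
```python
from h import *
p=fing(.767,1);go([*p,.0904],.767-np.pi/2,"cw")
im=optics.read_camera("wrist");cv2.imwrite("pics/w11.png",im)
```

```text
cw tool shift cm [ 0.33 -0.17  0.14] turn 0.001 tcp [ 0.511  -0.2431  0.0937] q6 0.18 F [ 0.1 -0.6  0.5] t 18.23
```

View pics/w11.png

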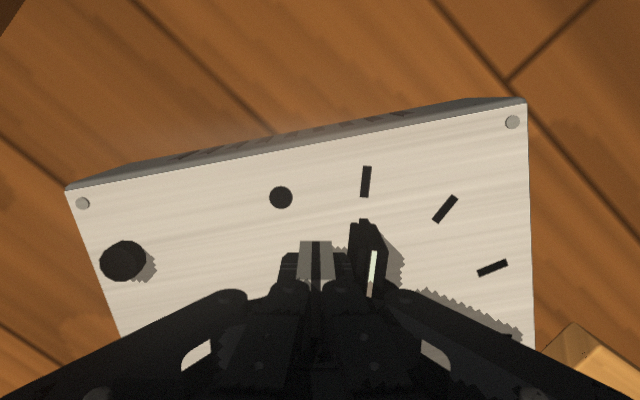

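```bash
python3 -c "
from h import *
qline((249,374),(297,370))"
```

```text
q line 0.484 q end 0.496 r 0.0581 0.0376
```

Request:
arm_command(
  increments=[
    [[0,0.35,0,0.08],[0,0.35,-0.15,0.08],[0,0.35,-0.15,0.08],[0,0.35,-0.15,0.08],[0,0.35,-0.15,0.08],[0,0.35,-0.15,0.08],[0,0.36,-0.15,0.08],[0,0.36,-0.15,0.08],[0,0.36,-0.15,0.08],[0,0.36,-0.15,0.08],[0,0.36,-0.15,0.08],[0,0.36,-0.15,0.08],[0,0,0,0]],
  ],
)

```text
time: 19.9
eef_pos: [0.5386, -0.2772, 0.0928]
tcp_rot: [0.704, -0.068, -0.704, -0.067]
contact_force: [0.8, -0.3, -0.1]
opening: 0.002
```

Run:
```python
from h import *
p=fing(-.193,1);go([*p,.0904],-.193-np.pi/2,"cw")
im=optics.read_camera("wrist");cv2.imwrite("pics/w12.png",im)
```

```text
cw tool shift cm [ 0.24  0.01 -0.02] turn 0.001 tcp [ 0.5386 -0.2772  0.0928] q6 1.12 F [ 0.8 -0.3 -0.1] t 19.9
```

View pics/w12.png

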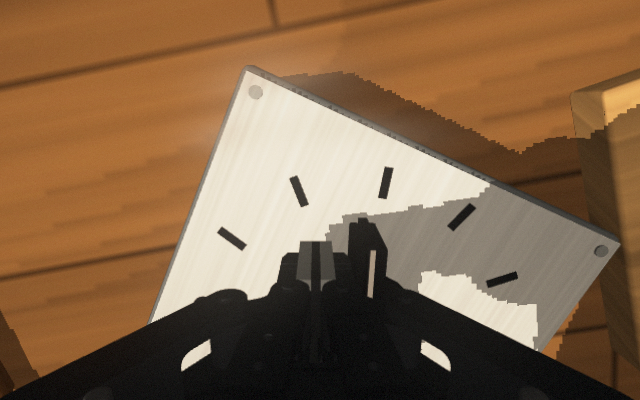

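```bash
python3 -c "
from h import *
qline((249,374),(297,371))"
```

```text
q line 1.424 q end 1.452 r 0.0572 0.0368
```

Request:
arm_command(
  increments=[
    [[0,0.367,-0.15,0.08],[0,0.367,-0.15,0.08],[0,0.367,-0.15,0.08],[0,0.367,-0.15,0.08],[0,0,0,0]],
  ],
)

```text
time: 20.58
eef_pos: [0.5398, -0.2927, 0.0925]
tcp_rot: [0.684, -0.179, -0.684, -0.179]
contact_force: [0.7, 0.9, 0.4]
opening: -0.001
```

Run:
```python
from h import *
p=fing(-.513,1);go([*p,.0904],-.513-np.pi/2,"cw")
im=optics.read_camera("wrist");cv2.imwrite("pics/w13.png",im)
```

```text
cw tool shift cm [ 0.21  0.03 -0.04] turn 0.002 tcp [ 0.5398 -0.2927  0.0925] q6 1.42 F [0.7 0.9 0.4] t 20.57
```

View pics/w13.png

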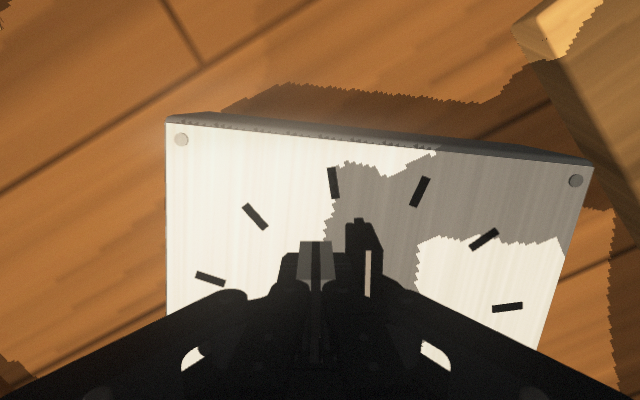

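Run:
```python
from h import *
qline((249,368),(297,368))
c=cam("wrist")
for i in range(1,8):
    a=1.833-i*.5236+YAW
    print(i,w2px("wrist",[AX[0]+.078*np.cos(a),AX[1]+.078*np.sin(a),.075],c).round(0))
```

```text
q line 1.69 q end 1.737 r 0.0575 0.0372
1 [[274. 209.]]
2 [[211. 253.]]
3 [[178. 331.]]
4 [[186. 416.]]
5 [[234. 480.]]
6 [[302. 504.]]
7 [[368. 486.]]
```

Request:
arm_command(
  increments=[
    [[0,0.275,-0.11,0.06],[0,0.275,-0.11,0.06],[0,0,0,0]],
  ],
)

```text
time: 21.0
eef_pos: [0.5386, -0.2989, 0.0924]
tcp_rot: [0.672, -0.22, -0.672, -0.219]
contact_force: [0.0, -0.1, -0.0]
opening: 0.004
```

Run:
```python
from h import *
p=fing(-.633,1);go([*p,.0904],-.633-np.pi/2,"cw")
im=optics.read_camera("wrist");cv2.imwrite("pics/w14.png",im)
```

```text
cw tool shift cm [ 0.2  -0.03 -0.04] turn 0.002 tcp [ 0.5386 -0.2989  0.0924] q6 1.53 F [ 0.  -0.1 -0. ] t 21.0
```

View pics/w14.png

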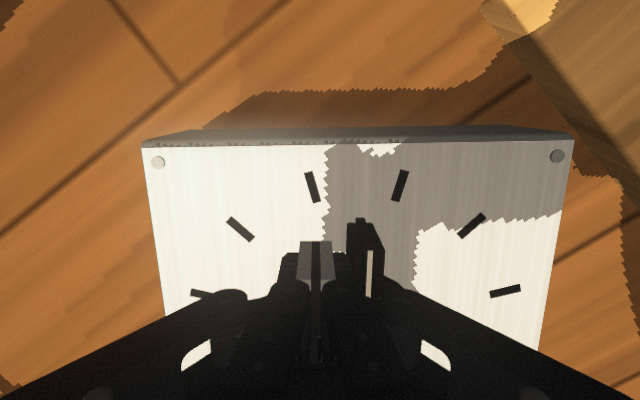

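Request:
arm_command(
  increments=[
    [[0,0.18,-0.08,0.04],[0,0.09,-0.04,0.02],[0,0,0,0],[0,0,0,0]],
  ],
)

```text
time: 21.55
eef_pos: [0.538, -0.3016, 0.0923]
tcp_rot: [0.665, -0.24, -0.665, -0.24]
contact_force: [0.3, -0.5, 0.1]
opening: -0.003
```

Run:
```python
from h import *
p=fing(-.693,1);go([*p,.0904],-.693-np.pi/2,"cw")
im=optics.read_camera("wrist");cv2.imwrite("pics/w15.png",im)
```

```text
cw tool shift cm [ 0.19 -0.   -0.05] turn -0.0 tcp [ 0.538  -0.3016  0.0923] q6 1.59 F [ 0.3 -0.5  0.1] t 21.55
```

View pics/w15.png

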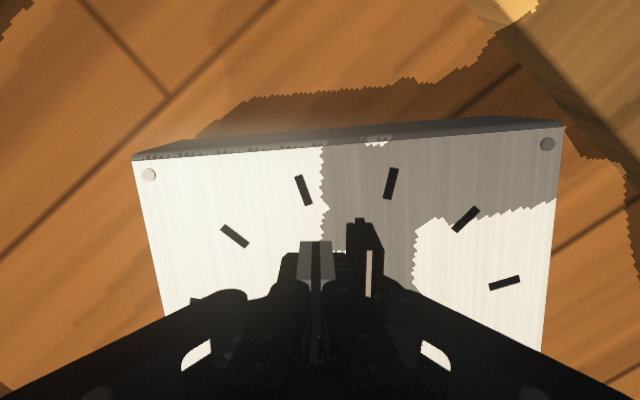

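Request:
arm_command(
  increments=[
    [[0,0.18,-0.08,0.04],[0,0.18,-0.08,0.04],[0,0,0,0],[0,0,0,0]],
  ],
)

```text
time: 22.1
eef_pos: [0.5369, -0.3054, 0.0923]
tcp_rot: [0.655, -0.267, -0.655, -0.267]
contact_force: [0.3, 0.8, 0.3]
opening: -0.003
```

Run:
```python
from h import *
qline((249,368),(297,368))
p=fing(-.773,1);go([*p,.0904],-.773-np.pi/2,"cw")
im=optics.read_camera("wrist");cv2.imwrite("pics/w16.png",im)
```

```text
q line 1.952 q end 2.005 r 0.0579 0.0376
cw tool shift cm [ 0.19 -0.   -0.04] turn -0.0 tcp [ 0.5369 -0.3054  0.0923] q6 1.66 F [0.3 0.8 0.3] t 22.1
```

View pics/w16.png

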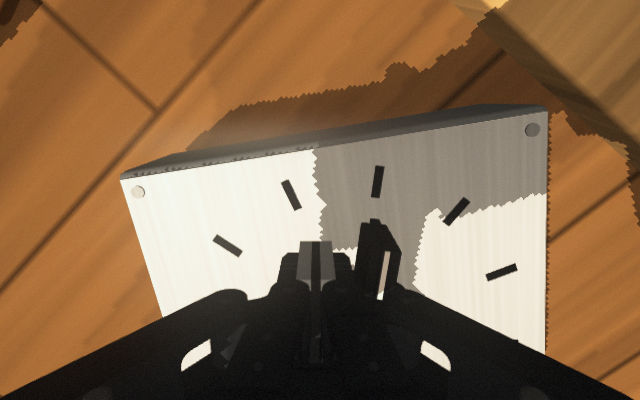

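The lever has now left the fingertip: its white line runs from (250,388) to (297,380), turned toward the bar at (378,182). I'll measure it, then retreat.

```bash
python3 -c "
from h import *
qline((249,388),(297,380))"
```

```text
q line 2.091 q end 2.134 r 0.0584 0.038
```

Request:
arm_command(
  increments=[
    [[0,-0.8,0,0],[0,-0.8,0,0],[-2,0,0,0],[-4,0,0,0],[-4,0,0,0],[-3,0,0,0],[0,0,0,0]],
  ],
)

```text
time: 23.02
eef_pos: [0.5499, -0.295, 0.2278]
tcp_rot: [0.658, -0.267, -0.652, -0.266]
contact_force: [0.3, -0.2, -0.1]
opening: 0.002
```

Run:
```python
from h import *
im=optics.read_camera("wrist");cv2.imwrite("pics/w17.png",im)
go([0.5,-.3,.2],0)
c=cam("wrist")
for i in range(0,8):
    a=1.833-i*.5236+YAW
    print(i,w2px("wrist",[AX[0]+.078*np.cos(a),AX[1]+.078*np.sin(a),.075],c).round(0))
```

```text
tool shift cm [2.48 3.82 3.11] turn -2.344 tcp [ 0.5488 -0.2943  0.2249] q6 1.69 F [ 0.  -0.4 -0.8] t 23.07
0 [[266. 276.]]
1 [[225. 267.]]
2 [[183. 283.]]
3 [[153. 320.]]
4 [[145. 368.]]
5 [[162. 412.]]
6 [[199. 439.]]
7 [[242. 442.]]
```

View pics/w17.png

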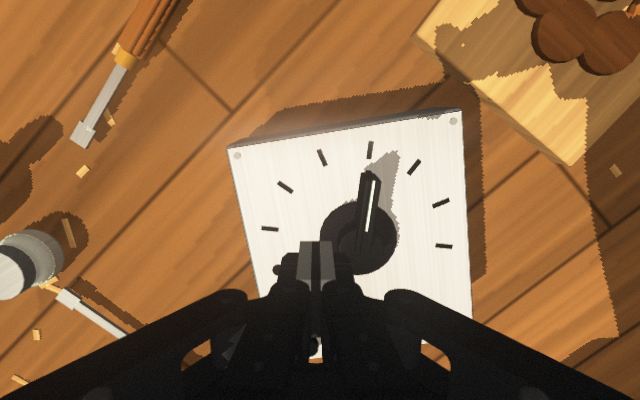

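The bars 1 to 7 run (270,229), (285,187), (322,157), (370,150), (414,167), (441,203), (444,246), and the lever points at the fourth. I'll check the rest of the bench, then hand in.

Run:
```python
from h import *
qline((180,374),(231,368))
a=cv2.imread("pics/top0.png");b=optics.read_camera("top");cv2.imwrite("pics/t17.png",b)
d=cv2.absdiff(a,b).max(2);d[:, 400:]=0;d[320:]=0
ys,xs=np.where(d>40);print(len(ys),(ys.min(),ys.max(),xs.min(),xs.max()) if len(ys) else "")
print(sensors.get_state()["contact_force"])
```

```text
q line 2.062 q end 2.133 r 0.0569 0.017
62 (np.int64(316), np.int64(319), np.int64(378), np.int64(399))
[-0.89267714 -0.35812882 -1.18510225]
```

View pics/t17.png

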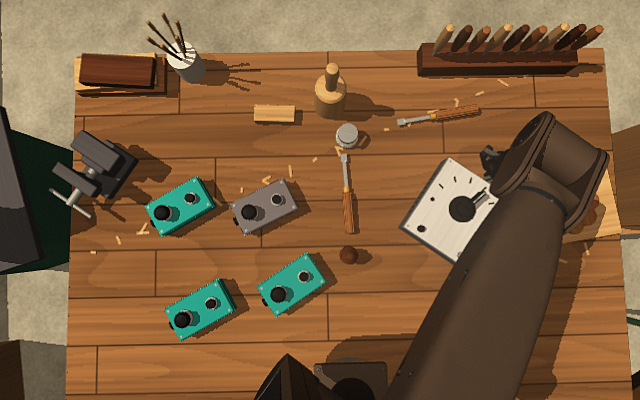

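The bystanders haven't moved: the only pixels that changed left of column 400 belong to the arm and its shadow. The lever is at click 4 and the gripper is clear of everything.

```bash
python3 -c "
from plant import ctrl
print(ctrl.sign_off())"
```

```text
the job is handed in; nothing more can be done
None
```

The job is done and handed in at about 23 s of the 72 s allowed; no verdict was reported.

- **OFF:** With the fingers shut, I pushed the lever anticlockwise to its stop. The force rose to about 11 N, and the lever measured q ≈ 0 and pointed at the OFF dot.
- **Reset:** I pressed the grey station's reset button until it bottomed, with the tip at z = 0.062 and about 20 N, then let go. It showed up again in the next picture. The selector read OFF both before and after the press.
- **Fourth click:** I pushed the lever clockwise until it snapped away from the finger. It measures q ≈ 2.06–2.13 (nominal 2.094) and points at bar 4.

**Last checks:**
- The fingers are clear of everything, and the mushroom stop was not touched.
- In the top view nothing left of the controller has moved. The part of the bench on the arm's side was hidden behind it, so I did not compare that.

**One disagreement:** the lever's starting position read q ≈ 1.23, between clicks 2 and 3 rather than in a click. Later readings at OFF and at click 4 matched their nominal values, and those at click 1 came within 0.04 rad, so I took it as where the lever really stood.

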